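# Load a reagent bottle into a flap-covered cooler bay

## Task

Load the small brown bottle with the white cap into the reagent cooler: push it upright down through the two sprung flaps of the port, then press its cap down with closed fingers, at about 10 newtons and never above 14, until you feel it firmly home on the sprung cold plate hidden below. Then withdraw so that both flaps close over it, and leave the tube rack, the timer and the green-capped dropper bottle where they are.

Things in the scene. Friction and masses are not known exactly. Their poses are not given: they have to be found in the camera images.
- bottle_centre (a point): Centre (half-way up, on the axis) of the loose small brown bottle with a white ribbed screw cap: 85 mm tall, body 44 mm in diameter up to 63 mm, above that the cap, 34 mm in diameter and 22 mm tall; 70 to 140 g. It stands upright on the table at the start; z is its axis, up.
- cooler: Reagent cooler: fixed white case, 150 (x) by 170 (y) by 140 mm high, flat grey top; origin at the centre of its underside, x from its front (height knob, display) to its back, y to its left, z up. In the bay a spring clip on the far wall grips the bottle from 50 mm below the top on: it does not drop by its weight but drags with about 1 to 5 N.
- port (a point): Centre of the black-framed port, in the plane of the cooler's top (nothing stands above it); axes as the cooler's. Opening 49 mm (x) by 52 mm (y), flaps 5 mm below the top; well below 49 by 48 mm. Fingers holding the cap meet the top after 65 to 70 mm; from there closed fingertips push on the cap, which ends 30 to 48 mm below the top.
- flap_left (a joint): Hinge of the black flap on the port's +y side, 25 mm long, hinged along that edge; rad, 0 = closed (level), 1.5 = hanging straight down. A spring closes it; it opens downward only. Pushing the bottle through both flaps takes about 4 to 10 N.
- flap_right (a joint): The same for the flap hinged on the port's -y side.
- seat: Seat at the bottom of the well: fixed foot (origin on the port's axis, 140 mm below the top) with, as part of it, a sprung cold plate, 43 mm in diameter. The plate's height is unmeasured and unseen: the bottle touches it when the cap top is somewhere from 30 to 46 mm below the cooler's top. From there, after 2 N, it yields only 1 mm per 10 N.
- tube_rack: Loose orange tube rack, 62 x 105 x 42 mm, origin at the centre of its underside; to be left alone.
- timer: Loose white timer lying flat, 72 x 62 x 18 mm, origin at the centre of its underside; to be left alone.
- dropper: Loose small white dropper bottle with a green cap, 30 mm in diameter, 62 mm tall, origin at the centre of its underside; to be left alone.

How it is judged:
By the outcome, as a careful person would: the job done as asked, in the order asked, and still so for the second after the job is handed in, with the robot touching nothing.
It also fails if it takes over 64 s, if anything falls off the work surface, if the arm or the gripper's body presses on something with over 40 N, if the wrist force passes 120 N, or if a joint passes its speed limit or range.

## Robot

A 6-joint arm with a two-finger parallel gripper is mounted at the origin on a cart in front of the work surface, level with it; the furniture and walls round the work are solid. World frame = base frame: x ahead of the robot, y to its left, z up, the work surface at z = 0. Lengths are in m, angles in degrees, forces in N, time in s.
With the tool pointing down it reaches from about 0.4 to 0.825 m from the base axis. Payload 7 kg.
Tool frame: the origin (TCP) lies on the centre line of the jaws, within the pads' length; the fingertips stand 14 mm ahead of it and the grasp point (between the pads) lies 5 mm behind it; z points along the fingers, x is the direction in which the jaws open and shut, and the axes are right-handed (so a half turn about z gives the same grasp; the last joint's range is limited). The gripper opens to 88 mm and grips with 3 to 60 N. Pads are 19 mm wide; open, the fingers measure 130 mm over their backs; the gripper's body (78 mm by 193 mm) begins 47 mm behind the grasp point.
Start: joints at [-52.649, 20.546, 0.682, 0, -70.136, -16.507], TCP at [0.24, -0.631, 0.241] pointing down, gripper open.
Joint ranges: [-176.03, 176.03], [-82.01, 121.73], [-58.28, 71.71], [-173.87, 95.51], [-174.79, -0.11], [-173.66, 173.66]. Speed limits (degrees/s): [136.94, 136.94, 172.46, 180, 180, 180].

## Interface

Orientations are given as [roll, pitch, yaw] about the fixed x, y, z axes, in that order (R = Rz(yaw) Ry(pitch) Rx(roll)).
In Python, from plant import * gives the robot as it stands.
- The arm moves only by the shell command python3 -m handwheel 'ROWS' [OPENING]. ROWS is JSON, a list of rows, each a list of 2 entries, a list of its own where there are three numbers: the shift along the tool's x, y, z each as a share of 0.2 m, from -1 to 1, then the turn, a rotation vector about the tool's x, y, z each as a share of 360 degrees, from -1 to 1. In form: [[[tx, ty, tz], [ax, ay, az]], ...]. A call has 1 to 5 rows; each row is the pose to reach, as a shift and turn from the pose commanded when the call began, along the tool's axes at that moment, turning the shorter way round; what a row does not reach only later rows make up. A row lasts 1/12 s, in which the tool goes at most 41.7 mm and 7.16 degrees, less where a joint would pass 70% of its speed; a pose out of reach is approached as far as the arm can. A call with a number of a shift or a turn outside -1 to 1 is refused whole. A call with a gripper value outside its range is refused whole. OPENING is the closure, from -1 (fully open) to 1 (shut), set as the call begins (- or left out, the last holds). The fingers move at their own pace and stop on an object; the grip force is fixed at half the most. Time passes only in rows, so rows that repeat a pose let the fingers close. It gives the time, the measured TCP pose, the force and the opening at its end, in the units of the state.
- get_obs(): the state, without advancing time (a new reading comes with each control period).
- snapshot(name): name is "scene" or "top" or "wrist"; returns a dict with "color" (480x640x3 uint8, red, green, blue), "z_map" (480x640 float32, m along the optical axis (not along the pixel's ray), 0 where there is no reading), "intrinsics" (3x3 intrinsics, pixels), "rvec" (rotation vector, rad) and "tvec" (3), from world to camera coordinates, as OpenCV has them. Camera axes: x right, y down, z forward; pixel columns grow to the right and rows downward; lengths in m; the calibration is good to about 2 mm. The wrist camera is an equidistant fisheye: a pixel r from the principal point sees the ray r / f radians off the axis. A picture is of the moment at which its call begins.
- close_job(): hands the job in, once; it reports no verdict.
The state is a dict: "clock": time; "joint_pos": joint angles; "qvel": joint speeds; "tau": joint torques, N m; "tool_pos": TCP position; "orientation": TCP orientation; "force": force on the tool from outside, world axes, zero at the start; "moment": the same for the moment, N m; "opening": finger opening in m.
Only numpy, scipy, OpenCV 4.12 (cv2) and the standard library are available. Lean on these libraries where they do the work, as an engineer would, in place of code of your own. Each camera call takes 0.05 s, during which the arm holds its last target. There are 200 camera calls.

## Working session

There is one attempt and no reset: what is moved stays moved. The work goes in short steps, Python scripts to look and compute and a shell command to move; the robot and the scene stay as the last step left them, time stands still between calls to the robot, and variables do not carry over. Pictures are saved under pics/ and viewed, about 8 in all and at most 12, crops included, and the job is handed in when it is done.

```bash
mkdir -p pics; ls
cat > h.py <<'E'
from plant import *
import numpy as np, cv2
def snap(n,f=None):
    s=snapshot(n); 
    if f: cv2.imwrite('pics/'+f,s['color'][...,::-1])
    return s
def cam(s):
    R,_=cv2.Rodrigues(np.array(s['rvec'],float)); t=np.array(s['tvec'],float).ravel(); return np.array(s['intrinsics'],float),R,t
def pts(s):
    K,R,t=cam(s); z=s['z_map']; v,u=np.indices(z.shape)
    P=np.stack([(u-K[0,2])/K[0,0]*z,(v-K[1,2])/K[1,1]*z,z],-1)
    return (P-t)@R
def ray(s,u,v,h):
    K,R,t=cam(s); d=R.T@np.array([(u-K[0,2])/K[0,0],(v-K[1,2])/K[1,1],1]); c=-R.T@t
    return c+d*(h-c[2])/d[2]
E
python3 - <<'E'
from h import *
o=get_obs(); print(o)
a=snap('scene','s1.png'); b=snap('top','t1.png')
np.savez('t1.npz',**b); np.savez('s1.npz',**a)
for s in(a,b):
    K,R,t=cam(s); print(K.ravel(),-R.T@t,R[2])
E
```

```text
pics
{'clock': 0.0, 'joint_pos': array([-5.26506184e+01,  2.05922341e+01,  6.32697376e-01, -2.00445154e-02,
       -7.01353998e+01, -1.65059234e+01]), 'qvel': array([ 0.00220544, -0.03068819,  0.05675989, -0.04701889,  0.03294282,
       -0.01546181]), 'tau': array([-3.16033482e-03, -5.82722425e+01,  2.93044192e+01,  6.99734151e+00,
        6.67826651e-03, -1.71478664e-04]), 'tool_pos': array([ 0.23997103, -0.63039711,  0.23960571]), 'orientation': array([-1.79991091e+02, -9.63781368e-02,  1.10836624e+02]), 'force': array([ 0.35631558, -0.03446937,  0.22778714]), 'moment': array([-8.59465156e-05, -1.52940773e-02, -1.20203100e-02]), 'opening': 0.08754186053123376}
[612.27526381   0.         321.94821521   0.         612.27526381
 246.60036119   0.           0.           1.        ] [-0.24565167 -0.71575882  0.58594748] [ 0.67245627  0.61868384 -0.40624237]
[577.56126034   0.         320.73602006   0.         577.56126034
 239.31168136   0.           0.           1.        ] [0.50562183 0.04954439 1.2301078 ] [ 0.07222319 -0.02243803 -0.99713607]
```

View pics/s1.png

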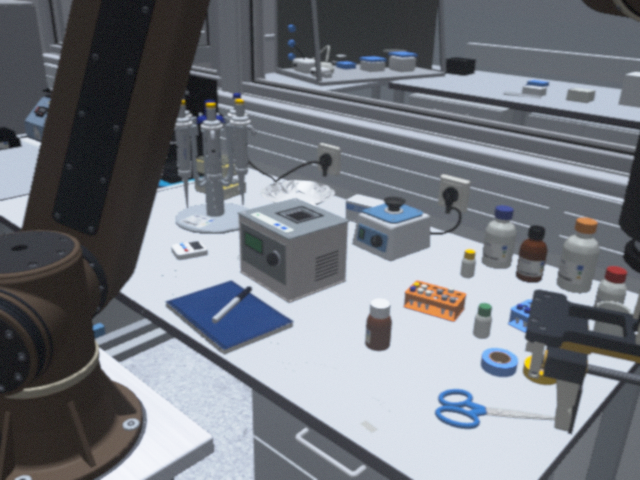

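View pics/t1.png

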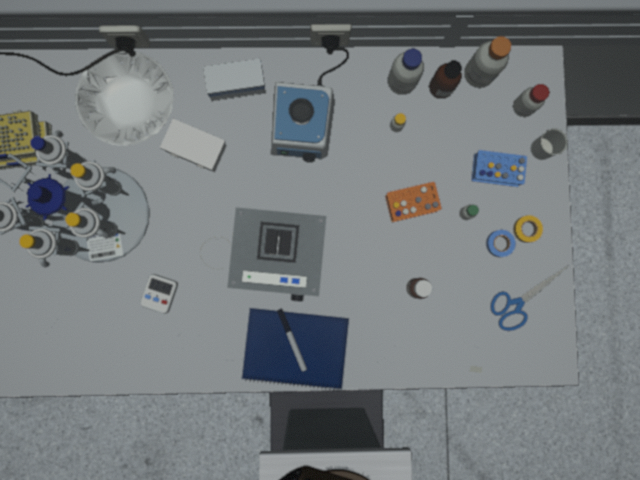

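The top view shows the bottle cap at about (423,288), the port at about (278,241), the rack at (414,201), the dropper at (471,211) and the timer at (160,293). The scene view shows the bottle at (378,325) and the port at (303,214).

```bash
cat > m.py <<'E'
from h import *
b=dict(np.load('t1.npz'));a=dict(np.load('s1.npz'))
def cap(s,x0,x1,y0,y1,tag):
    P=pts(s); g=s['color'].astype(int); m=np.zeros(g.shape[:2],bool)
    m[y0:y1,x0:x1]=True
    m&=(abs(P[...,2]-.085)<.004)
    q=P[m]; print(tag,'cap depth pts',m.sum(),q.mean(0),q.min(0),q.max(0), np.median(q,0))
    (c,r)=cv2.minEnclosingCircle(np.argwhere(m)[:,::-1].astype(np.float32)); print(c,r,ray(s,*c,.085))
cap(b,405,445,270,305,'top'); cap(a,360,400,290,330,'scene')
P=pts(b); z=P[...,2]
m=((abs(z-.14)<.01)).astype(np.uint8); m[:, :220]=0; m[:,335:]=0; m[:200]=0; m[305:]=0
print('top z',np.median(z[m>0]))
m=cv2.morphologyEx(m,cv2.MORPH_CLOSE,np.ones((35,35)))
def rect(m,h,s,tag):
    c=max(cv2.findContours(m,cv2.RETR_EXTERNAL,cv2.CHAIN_APPROX_NONE)[0],key=cv2.contourArea)
    w=np.array([ray(s,*p[0],h)[:2] for p in c],np.float32)
    r=cv2.minAreaRect(w*1000); print(tag,r)
rect(m,.14,b,'cooler')
for th in (45,55,65):
    g=b['color'].max(2); k=(g<th).astype(np.uint8); k[:, :250]=0;k[:,306:]=0;k[:215]=0;k[268:]=0
    rect(k,.14,b,'port%d'%th)
    g=a['color'].max(2); k=(g<th).astype(np.uint8); k[:, :270]=0;k[:,335:]=0;k[:200]=0;k[228:]=0
    rect(k,.14,a,'portS%d'%th)
cv2.imwrite('pics/c1.png',np.vstack([cv2.resize(b['color'][200:310,220:340,::-1],None,fx=5,fy=5,interpolation=2)]))
E
python3 m.py
```

```text
top cap depth pts 206 [ 0.48824692 -0.1782561   0.08446396] [ 0.47281599 -0.19426594  0.08106934] [ 0.50461362 -0.16165099  0.08889305] [ 0.48861313 -0.178405    0.08434705]
(423.16363525390625, 288.2454528808594) 8.32726001739502 [ 0.48826902 -0.1778488   0.085     ]
scene cap depth pts 180 [ 0.48206331 -0.17976852  0.08456511] [ 0.46688276 -0.19591033  0.08103084] [ 0.5007396  -0.16334656  0.08766303] [ 0.48201348 -0.17973609  0.08479419]
(379.5, 304.0) 9.708344459533691 [ 0.48081244 -0.18115087  0.085     ]
top z 0.1389667648928164
cooler ((563.0411987304688, 108.83010864257812), (172.7993927001953, 152.83010864257812), 83.7083511352539)Traceback (most recent call last):
  File "m.py", line 21, in <module>
    rect(k,.14,b,'port%d'%th)
    ~~~~^^^^^^^^^^^^^^^^^^^^^
  File "m.py", line 15, in rect
    c=max(cv2.findContours(m,cv2.RETR_EXTERNAL,cv2.CHAIN_APPROX_NONE)[0],key=cv2.contourArea)
ValueError: max() iterable argument is empty
```

```bash
sed -i 's/(45,55,65)/(70,78,86,94)/; s/^    rect(k/    if k.sum()>50: rect(k/; s/^    g=\(.\)\[/    g=\1[/' m.py; sed -i "s/^for th/print(b['color'].max(2)[238:246,255:302:1][4]);\nfor th/" m.py; python3 m.py
```

```text
top cap depth pts 206 [ 0.48824692 -0.1782561   0.08446396] [ 0.47281599 -0.19426594  0.08106934] [ 0.50461362 -0.16165099  0.08889305] [ 0.48861313 -0.178405    0.08434705]
(423.16363525390625, 288.2454528808594) 8.32726001739502 [ 0.48826902 -0.1778488   0.085     ]
scene cap depth pts 180 [ 0.48206331 -0.17976852  0.08456511] [ 0.46688276 -0.19591033  0.08103084] [ 0.5007396  -0.16334656  0.08766303] [ 0.48201348 -0.17973609  0.08479419]
(379.5, 304.0) 9.708344459533691 [ 0.48081244 -0.18115087  0.085     ]
top z 0.1389667648928164
cooler ((563.0411987304688, 108.83010864257812), (172.7993927001953, 152.83010864257812), 83.7083511352539)
[107 106  99  85  62  62  75  93 100  94  78  62  52  56  56  56  56  54
  55  53  52  61  80  95  82  59  52  55  56  56  55  55  54  53  54  67
  87 101  97  83  62  58  71  93 107 106 108]
port70 ((581.0469360351562, 106.63919067382812), (71.52265930175781, 69.66676330566406), 83.45000457763672)
portS70 ((572.4832763671875, 100.58008575439453), (28.317821502685547, 31.673269271850586), 84.75700378417969)
port78 ((581.3975830078125, 106.2216796875), (73.05472564697266, 71.13766479492188), 83.82964324951172)
portS78 ((572.796142578125, 101.12422943115234), (32.26737594604492, 35.19875717163086), 83.91915130615234)
port86 ((581.1566162109375, 106.5168685913086), (74.78092193603516, 72.77850341796875), 83.66809844970703)
portS86 ((573.8863525390625, 100.66496276855469), (36.83964920043945, 38.40117263793945), 85.1669921875)
port94 ((581.4505004882812, 106.31324768066406), (76.27997589111328, 74.47915649414062), 83.66780090332031)
portS94 ((573.4920043945312, 99.85618591308594), (39.387107849121094, 39.84721755981445), 81.96940612792969)
```

View pics/c1.png

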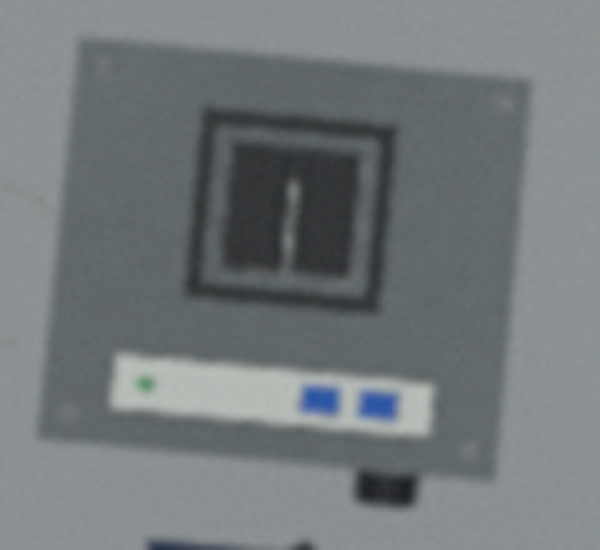

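The crop shows the port's frame, flaps and slit squarely: port about (0.581, 0.1065), cooler yaw about -6.3°. Next I move above the bottle.

```bash
cat > go.py <<'E'
# usage: go.py x y z yaw : shift/turn shares in the tool frame for a tool-down target
import sys
from h import *
from scipy.spatial.transform import Rotation as Ro
o=get_obs(); x,y,z,w=map(float,sys.argv[1:5])
R=Ro.from_euler('xyz',o['orientation'],degrees=True); T=Ro.from_euler('xyz',[180,0,w],degrees=True)
d=R.inv().apply(np.array([x,y,z])-o['tool_pos'])/.2
a=np.degrees((R.inv()*T).as_rotvec())/360
print('t',round(o['clock'],2),'pos',o['tool_pos'].round(4),'rpy',o['orientation'].round(2),'F',o['force'].round(2),'op',round(o['opening'],4))
print('shift',d.round(4),'turn',a.round(4))
E
python3 go.py 0.488 -0.178 0.20 173.7
```

```text
t 0.1 pos [ 0.24   -0.6304  0.2397] rpy [-1.7999e+02 -8.0000e-02  1.1084e+02] F [-0.21 -0.06 -0.21] op 0.0874
shift [1.6729 1.9636 0.2009] turn [ 1.000e-04 -2.000e-04 -1.746e-01]
```

```bash
R='x'
python3 -m handwheel '[[[0.56,0.65,0.067],[0,0,0]],[[0.56,0.65,0.067],[0,0,0]],[[0.56,0.65,0.067],[0,0,0]],[[0.56,0.65,0.067],[0,0,0]],[[0.56,0.65,0.067],[0,0,0]]]' -1
python3 -m handwheel '[[[0.56,0.65,0.067],[0,0,0]],[[0.56,0.65,0.067],[0,0,0]],[[0.56,0.65,0.067],[0,0,0]],[[0.56,0.65,0.067],[0,0,0]],[[0.56,0.65,0.067],[0,0,0]]]'
python3 -m handwheel '[[[0.55,0.65,0.067],[0,0,0]],[[0.55,0.65,0.067],[0,0,0]],[[0.55,0.65,0.067],[0,0,0]],[[0.55,0.65,0.067],[0,0,0]],[[0.55,0.65,0.067],[0,0,0]]]'
python3 go.py 0.488 -0.178 0.20 173.7
```

```text
clock: 0.52
tool_pos: [0.3234, -0.4752, 0.2266]
orientation: [180.0, -0.1, 111.0]
force: [-1.2, 0.5, -0.3]
opening: 0.0876
clock: 0.93
tool_pos: [0.4052, -0.3247, 0.2133]
orientation: [180.0, -0.0, 111.0]
force: [-0.9, -0.5, -0.4]
opening: 0.0874
clock: 1.35
tool_pos: [0.4881, -0.1756, 0.1998]
orientation: [180.0, -0.0, 111.1]
force: [-0.1, 0.3, 0.1]
opening: 0.0874
t 1.35 pos [ 0.4881 -0.1756  0.1998] rpy [ 1.7997e+02 -2.0000e-02  1.1106e+02] F [-0.07  0.33  0.09] op 0.0874
shift [-0.0111 -0.0049 -0.001 ] turn [ 1.00e-04 -0.00e+00 -1.74e-01]
```

```bash
python3 -m handwheel '[[[-0.011,-0.005,0],[0,0,-0.087]],[[-0.011,-0.005,0],[0,0,-0.087]],[[-0.011,-0.005,0],[0,0,-0.087]],[[-0.011,-0.005,0],[0,0,-0.087]],[[-0.011,-0.005,0],[0,0,-0.087]]]'
python3 -m handwheel '[[[0,0,0],[0,0,-0.087]],[[0,0,0],[0,0,-0.087]],[[0,0,0],[0,0,-0.087]],[[0,0,0],[0,0,-0.087]],[[0,0,0],[0,0,-0.087]]]'
python3 go.py 0.488 -0.178 0.1 173.7
python3 - <<'E'
from h import *
s=snap('wrist','w1.png'); K,R,t=cam(s); print(K.ravel(),-R.T@t,R)
np.savez('w1.npz',**s)
E
```

```text
clock: 1.77
tool_pos: [0.4855, -0.1822, 0.2001]
orientation: [-180.0, -0.0, 142.6]
force: [0.2, -0.0, -0.4]
opening: 0.0875
clock: 2.18
tool_pos: [0.4854, -0.1823, 0.2001]
orientation: [180.0, -0.0, 173.9]
force: [-0.4, -0.6, 0.4]
opening: 0.0876
t 2.18 pos [ 0.4854 -0.1823  0.2001] rpy [ 1.800e+02 -3.000e-02  1.739e+02] F [-0.39 -0.58  0.43] op 0.0876
shift [-0.0108  0.023   0.5006] turn [ 0.     -0.0001  0.0006]
[371.64829954   0.         316.10756184   0.         371.64829954
 239.607124     0.           0.           1.        ] [ 0.47797721 -0.25792097  0.34406257] [[-9.94255374e-01  1.07029572e-01  9.60295334e-04]
 [ 1.02975283e-01  9.54068691e-01  2.81334362e-01]
 [ 2.91949088e-02  2.79817088e-01 -9.59609324e-01]]
```

View pics/w1.png

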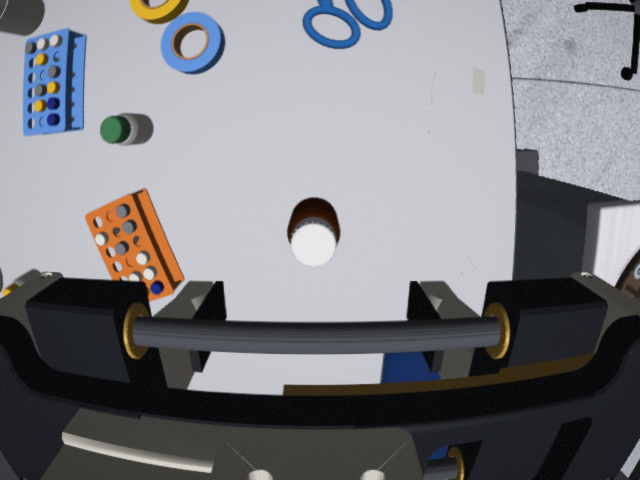

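The wrist view shows the white cap at about (314,242), standing upright between the fingers' ends, with the rack and dropper well clear.

```bash
cat >> h.py <<'E'
def fray(s,u,v,h):
    K,R,t=cam(s); a=np.array([u-K[0,2],v-K[1,2]])/K[0,0]; r=np.hypot(*a); d=R.T@np.array([*(np.sin(r)*a/max(r,1e-9)),np.cos(r)]); c=-R.T@t
    return c+d*(h-c[2])/d[2]
E
python3 - <<'E'
from h import *
s=dict(np.load('w1.npz')); g=s['color'].astype(int); m=((g.min(2)>215)).astype(np.uint8); m[:, :285]=0;m[:,345:]=0;m[:205]=0;m[275:]=0
c=max(cv2.findContours(m,cv2.RETR_EXTERNAL,cv2.CHAIN_APPROX_NONE)[0],key=cv2.contourArea)
w=np.array([fray(s,*p[0],.085)[:2] for p in c],np.float32)
print(cv2.minEnclosingCircle(w),w.min(0),w.max(0))
E
```

```text
((0.4885629713535309, -0.17811234295368195), 0.01583653874695301) [ 0.4730959 -0.1938029] [ 0.5042922  -0.16261555]
```

```bash
python3 -m handwheel '[[[-0.013,0.023,0.2],[0,0,0]],[[-0.013,0.023,0.4],[0,0,0]],[[-0.013,0.023,0.6],[0,0,0]],[[-0.013,0.023,0.74],[0,0,0]],[[-0.013,0.023,0.785],[0,0,0]]]'
python3 -m handwheel '[[[0,0,0],[0,0,0]],[[0,0,0],[0,0,0]],[[0,0,0],[0,0,0]],[[0,0,0],[0,0,0]],[[0,0,0],[0,0,0]]]' 1
python3 -m handwheel '[[[0,0,0],[0,0,0]],[[0,0,0],[0,0,0]],[[0,0,0],[0,0,0]]]'
python3 go.py 0.4885 -0.178 0.08 83.7
```

```text
clock: 2.65
tool_pos: [0.4856, -0.1779, 0.0391]
orientation: [-180.0, -0.4, 173.3]
force: [-0.5, 0.7, -0.3]
opening: 0.0874
clock: 3.07
tool_pos: [0.4899, -0.1781, 0.045]
orientation: [180.0, 0.2, 173.5]
force: [-1.0, 0.6, 0.1]
opening: 0.06
clock: 3.32
tool_pos: [0.489, -0.178, 0.044]
orientation: [180.0, 0.0, 173.5]
force: [-1.3, 0.6, 5.9]
opening: 0.0435
t 3.32 pos [ 0.489 -0.178  0.044] rpy [1.8000e+02 5.0000e-02 1.7349e+02] F [-1.3   0.65  5.85] op 0.0435
shift [ 0.0021 -0.     -0.1799] turn [1.000e-04 1.000e-04 2.494e-01]
```

```bash
python3 -m handwheel '[[[0,0,0],[0,0,0]],[[0,0,0],[0,0,0]],[[0,0,0],[0,0,0]],[[0,0,0],[0,0,0]],[[0,0,0],[0,0,0]]]' -1
python3 -m handwheel '[[[0,0,0],[0,0,0]],[[0,0,0],[0,0,0]],[[0,0,-0.05],[0,0,0]],[[0,0,-0.12],[0,0,0]],[[0,0,-0.18],[0,0,0]]]'
python3 -m handwheel '[[[0,0,0],[0,0,0.083]],[[0,0,0],[0,0,0.083]],[[0,0,0],[0,0,0.083]],[[0,0,0],[0,0,0.083]],[[0,0,0],[0,0,0.083]]]'
python3 -m handwheel '[[[0,0,0],[0,0,0.083]],[[0,0,0],[0,0,0.083]],[[0,0,0],[0,0,0.083]],[[0,0,0],[0,0,0.083]],[[0,0,0],[0,0,0.083]]]'
python3 -m handwheel '[[[0,0,0],[0,0,0.083]],[[0,0,0],[0,0,0.083]],[[0,0,0],[0,0,0.083]],[[0,0,0],[0,0,0.083]],[[0,0,0],[0,0,0.083]]]'
python3 -m handwheel '[[[0,0,0],[0,0,0]],[[0,0,0],[0,0,0]]]'
python3 go.py 0.4885 -0.178 0.08 83.7
```

```text
clock: 3.73
tool_pos: [0.4886, -0.178, 0.0432]
orientation: [-180.0, -0.0, 173.5]
force: [-0.5, 0.2, 0.4]
opening: 0.0715
clock: 4.15
tool_pos: [0.4887, -0.1781, 0.0804]
orientation: [-180.0, -0.0, 173.5]
force: [-0.5, -0.1, -0.5]
opening: 0.0877
clock: 4.57
tool_pos: [0.4889, -0.178, 0.0802]
orientation: [180.0, 0.0, 143.3]
force: [0.3, -0.6, -1.6]
opening: 0.0877
clock: 4.98
tool_pos: [0.4888, -0.178, 0.0798]
orientation: [180.0, 0.0, 113.6]
force: [-0.5, 0.0, 0.7]
opening: 0.0877
clock: 5.4
tool_pos: [0.4888, -0.178, 0.0797]
orientation: [180.0, -0.0, 83.8]
force: [0.2, -0.2, 0.0]
opening: 0.0878
clock: 5.57
tool_pos: [0.4888, -0.178, 0.0795]
orientation: [180.0, 0.0, 84.2]
force: [-0.6, 0.6, 0.2]
opening: 0.0879
t 5.57 pos [ 0.4888 -0.178   0.0795] rpy [179.99   0.    84.2 ] F [-0.62  0.62  0.23] op 0.0879
shift [ 0.0001 -0.0016 -0.0023] turn [0.     0.     0.0014]
```

```bash
python3 -m handwheel '[[[0,0,0],[0,0,0]],[[0,0,0],[0,0,0]],[[0,0,0],[0,0,0]],[[0,0,0],[0,0,0]],[[0,0,0],[0,0,0]]]' 1
python3 -m handwheel '[[[0,0,0],[0,0,0]],[[0,0,0],[0,0,0]],[[0,0,0],[0,0,0]],[[0,0,0],[0,0,0]],[[0,0,0],[0,0,0]]]'
python3 -m handwheel '[[[0,0,0],[0,0,0]],[[0,0,-0.1],[0,0,0.001]],[[0,0,-0.3],[0,0,0.001]],[[0,0,-0.5],[0,0,0.001]],[[0,0,-0.6],[0,0,0.001]]]'
python3 -m handwheel '[[[0,0,0],[0,0,0]],[[0,0,-0.1],[0,0,0]]]'
python3 go.py 0.581 0.1065 0.22 83.7
```

```text
clock: 5.98
tool_pos: [0.4887, -0.178, 0.0793]
orientation: [-180.0, 0.0, 83.9]
force: [-0.1, 0.6, -0.1]
opening: 0.0593
clock: 6.4
tool_pos: [0.4888, -0.1781, 0.0794]
orientation: [180.0, 0.0, 83.9]
force: [0.2, -0.7, 0.2]
opening: 0.0332
clock: 6.82
tool_pos: [0.4901, -0.1784, 0.2037]
orientation: [179.7, 0.0, 83.5]
force: [0.0, 1.4, -0.7]
opening: 0.0331
clock: 6.98
tool_pos: [0.4871, -0.1774, 0.2175]
orientation: [-179.8, -0.1, 83.4]
force: [-1.1, -0.6, -3.4]
opening: 0.0328
t 6.98 pos [ 0.4871 -0.1774  0.2175] rpy [-1.7981e+02 -8.0000e-02  8.3430e+01] F [-1.07 -0.59 -3.45] op 0.0328
shift [ 1.464   0.3042 -0.0115] turn [-0.0005 -0.0002 -0.0007]
```

```bash
python3 -m handwheel '[[[0.05,0,-0.19],[0,0,0]],[[0.2,0.04,-0.19],[0,0,0]],[[0.4,0.08,-0.19],[0,0,0]],[[0.55,0.12,-0.19],[0,0,0]],[[0.73,0.152,-0.19],[0,0,0]]]'
python3 -m handwheel '[[[0.2,0.04,0],[0,0,0]],[[0.4,0.08,0],[0,0,0]],[[0.55,0.12,0],[0,0,0]],[[0.68,0.145,0],[0,0,0]],[[0.734,0.152,0],[0,0,0]]]'
python3 -m handwheel '[[[0,0,0],[0,0,0]],[[0,0,0],[0,0,0]],[[0,0,0],[0,0,0]]]'
python3 go.py 0.581 0.1065 0.235 83.7
python3 - <<'E'
from h import *
s=snap('wrist','w2.png'); np.savez('w2.npz',**s)
E
```

```text
clock: 7.4
tool_pos: [0.5353, -0.0353, 0.2568]
orientation: [-180.0, -0.0, 83.4]
force: [0.9, -0.4, -1.8]
opening: 0.0328
clock: 7.82
tool_pos: [0.5828, 0.1091, 0.2558]
orientation: [-179.9, 0.0, 83.6]
force: [0.7, -0.3, -1.5]
opening: 0.033
clock: 8.07
tool_pos: [0.5818, 0.1052, 0.2568]
orientation: [-179.9, 0.0, 83.5]
force: [-0.9, -0.1, -1.3]
opening: 0.0326
t 8.07 pos [0.5818 0.1052 0.2568] rpy [-1.7994e+02  3.0000e-02  8.3470e+01] F [-0.88 -0.09 -1.29] op 0.0326
shift [ 0.0059 -0.0046  0.1091] turn [-0.0002  0.0001 -0.0006]
```

View pics/w2.png

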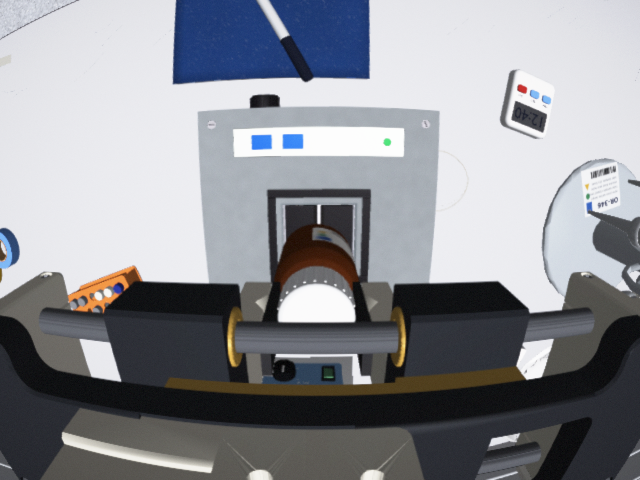

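Run:
```python
from h import *
s=dict(np.load('w2.npz')); g=s['color'].max(2).astype(int)
def edges(a,lo,hi): # subpixel crossings at half-level between extremes
    th=(a.min()+a.max())/2; return [lo+i+(th-a[i])/(a[i+1]-a[i]) for i in range(len(a)-1) if (a[i]-th)*(a[i+1]-th)<0]
c,n=np.array([.581,.1065]),np.radians(-6.3)
def loc(p): d=p[:2]-c; return np.round(np.array([np.cos(n)*d[0]+np.sin(n)*d[1],-np.sin(n)*d[0]+np.cos(n)*d[1]])*1000,2)
for v in (207,212,217,222,240): print('row',v,[(round(u,1),*loc(fray(s,u,v,.14))) for u in edges(g[v,255:385],255,385)])
for u in (285,300,330,345): print('col',u,[(round(v,1),*loc(fray(s,u,v,.14))) for v in edges(g[175:222,u],175,222)])
b=dict(np.load('t1.npz')); g=b['color'].max(2).astype(int)
for v in (235,241,247): print('top row',v,[(round(u,1),*loc(ray(b,u,v,.14))) for u in edges(g[v,250:308],250,308)])
for u in (270,273,285,288): print('top col',u,[(round(v,1),*loc(ray(b,u,v,.14))) for v in edges(g[213:270,u],213,270)])
```

```text
row 207 [(np.float64(266.8), np.float64(-22.9), np.float64(-36.56)), (np.float64(275.7), np.float64(-22.83), np.float64(-30.1)), (np.float64(284.5), np.float64(-22.76), np.float64(-23.73)), (np.float64(316.6), np.float64(-22.59), np.float64(-0.69)), (np.float64(320.2), np.float64(-22.58), np.float64(1.87)), (np.float64(352.9), np.float64(-22.55), np.float64(25.33)), (np.float64(361.3), np.float64(-22.56), np.float64(31.41)), (np.float64(370.5), np.float64(-22.58), np.float64(38.04))]
row 212 [(np.float64(266.9), np.float64(-19.22), np.float64(-36.58)), (np.float64(275.6), np.float64(-19.16), np.float64(-30.24)), (np.float64(284.6), np.float64(-19.09), np.float64(-23.72)), (np.float64(316.6), np.float64(-18.94), np.float64(-0.7)), (np.float64(320.2), np.float64(-18.93), np.float64(1.87)), (np.float64(352.6), np.float64(-18.88), np.float64(25.14)), (np.float64(361.1), np.float64(-18.89), np.float64(31.35)), (np.float64(369.8), np.float64(-18.9), np.float64(37.68))]
row 217 [(np.float64(267.1), np.float64(-15.52), np.float64(-36.6)), (np.float64(276.1), np.float64(-15.46), np.float64(-2
[... 4033 characters left out ...]
4(5.28))]
top col 285 [(np.float64(223.6), np.float64(35.67), np.float64(-10.42)), (np.float64(226.6), np.float64(30.03), np.float64(-10.98)), (np.float64(229.5), np.float64(24.55), np.float64(-11.52)), (np.float64(254.9), np.float64(-23.26), np.float64(-16.23)), (np.float64(258.6), np.float64(-30.29), np.float64(-16.92)), (np.float64(261.5), np.float64(-35.58), np.float64(-17.44))]
top col 288 [(np.float64(223.6), np.float64(36.31), np.float64(-16.06)), (np.float64(226.9), np.float64(30.06), np.float64(-16.68)), (np.float64(229.9), np.float64(24.47), np.float64(-17.23)), (np.float64(258.7), np.float64(-29.79), np.float64(-22.55)), (np.float64(262.1), np.float64(-36.24), np.float64(-23.18))]
```

```bash
python3 -m handwheel '[[[0.007,-0.005,0.05],[0,0,0]],[[0.007,-0.005,0.1],[0,0,0]],[[0.007,-0.005,0.15],[0,0,0]],[[0.007,-0.005,0.15],[0,0,0]],[[0.007,-0.005,0.15],[0,0,0]]]'
python3 -m handwheel '[[[0,0,0],[0,0,0]],[[0,0,0],[0,0,0]],[[0,0,0],[0,0,0]],[[0,0,0],[0,0,0]],[[0,0,0],[0,0,0]]]'
python3 go.py 0.581 0.1068 0.225 83.7
```

```text
clock: 8.53
tool_pos: [0.581, 0.1069, 0.2262]
orientation: [-179.9, 0.1, 83.5]
force: [0.1, -0.5, -0.9]
opening: 0.033
clock: 8.95
tool_pos: [0.5816, 0.1076, 0.2277]
orientation: [180.0, -0.0, 83.5]
force: [-0.1, 0.3, -1.1]
opening: 0.0331
t 8.95 pos [0.5816 0.1076 0.2277] rpy [ 1.7998e+02 -2.0000e-02  8.3490e+01] F [-0.15  0.27 -1.12] op 0.0331
shift [-0.0042 -0.0028  0.0133] turn [ 0.0001 -0.0001 -0.0006]
```

```bash
cat > chk.py <<'E'
import sys
from plant import get_obs
import numpy as np
o=get_obs(); f=o['force']; print('   z',round(o['tool_pos'][2]*1000,1),'F',f.round(1))
sys.exit(not(f[2]<float(sys.argv[1]) and np.hypot(f[0],f[1])<float(sys.argv[2])))
E
M="python3 -m handwheel"; C="python3 chk.py 11 5"
$M '[[[-0.004,-0.003,0.02],[0,0,0]],[[-0.004,-0.003,0.04],[0,0,0]]]' >/dev/null && $C &&
$M '[[[0,0,0.01],[0,0,0]],[[0,0,0.02],[0,0,0]]]' >/dev/null && $C &&
$M '[[[0,0,0.01],[0,0,0]],[[0,0,0.02],[0,0,0]]]' >/dev/null && $C &&
$M '[[[0,0,0.01],[0,0,0]],[[0,0,0.02],[0,0,0]]]' >/dev/null && $C &&
$M '[[[0,0,0.01],[0,0,0]],[[0,0,0.02],[0,0,0]]]' >/dev/null && $C &&
$M '[[[0,0,0.01],[0,0,0]],[[0,0,0.02],[0,0,0]]]' >/dev/null && $C &&
$M '[[[0,0,0.01],[0,0,0]],[[0,0,0.02],[0,0,0]]]' >/dev/null && $C
python3 go.py 0.581 0.1068 0.156 83.7
```

```text
z 219.3 F [-0.4  0.4 -0.9]
   z 214.8 F [ 0.3 -0.1 -0.3]
   z 212.0 F [-0.7 -0.2  5.7]
   z 208.4 F [0.1 0.2 6.1]
   z 204.2 F [ 0.2 -0.   3.8]
   z 199.3 F [-0.3  0.7  1.3]
   z 194.8 F [-0.4 -0.8 -0.4]
t 10.12 pos [0.5806 0.1067 0.1948] rpy [-1.7996e+02  2.0000e-02  8.3480e+01] F [-0.41 -0.8  -0.35] op 0.0334
shift [0.0009 0.0021 0.194 ] turn [-0.0001  0.     -0.0006]
```

```bash
M="python3 -m handwheel"; C="python3 chk.py 11 6"
$M '[[[0,0.002,0.015],[0,0,0]],[[0,0.002,0.03],[0,0,0]]]' >/dev/null && $C &&
$M '[[[0,0,0.015],[0,0,0]],[[0,0,0.03],[0,0,0]]]' >/dev/null && $C &&
$M '[[[0,0,0.015],[0,0,0]],[[0,0,0.03],[0,0,0]]]' >/dev/null && $C &&
$M '[[[0,0,0.015],[0,0,0]],[[0,0,0.03],[0,0,0]]]' >/dev/null && $C &&
$M '[[[0,0,0.015],[0,0,0]],[[0,0,0.03],[0,0,0]]]' >/dev/null && $C &&
$M '[[[0,0,0.015],[0,0,0]],[[0,0,0.03],[0,0,0]]]' >/dev/null && $C &&
$M '[[[0,0,0.01],[0,0,0]],[[0,0,0.01],[0,0,0]]]' >/dev/null && $C
python3 go.py 0.581 0.1068 0.156 83.7
```

```text
z 188.8 F [-0.6 -0.5 -0.3]
   z 182.7 F [-0.1  0.7 -1.2]
   z 176.8 F [0.1 0.3 0.9]
   z 171.0 F [-0.6 -0.1 -0.1]
   z 165.0 F [-0.9  0.8 -0.1]
   z 159.2 F [-3.3  0.5  1.7]
   z 156.7 F [-1.2 -0.3 -2. ]
t 11.28 pos [0.5807 0.1066 0.1567] rpy [-1.7994e+02  2.0000e-02  8.3470e+01] F [-1.17 -0.26 -1.96] op 0.033
shift [0.001  0.0012 0.0036] turn [-0.0002  0.     -0.0006]
```

```bash
M="python3 -m handwheel"
$M '[[[0,0,0],[0,0,0]],[[0,0,0],[0,0,0]],[[0,0,0],[0,0,0]],[[0,0,0],[0,0,0]],[[0,0,0],[0,0,0]]]' -1
$M '[[[0,0,0],[0,0,0]],[[0,0,0],[0,0,0]],[[0,0,0],[0,0,0]],[[0,0,-0.05],[0,0,0]],[[0,0,-0.15],[0,0,0]]]'
$M '[[[0,0,-0.1],[0,0,0]],[[0,0,-0.1],[0,0,0]]]'
python3 go.py 0.581 0.1068 0.19 83.7
python3 - <<'E'
from h import *
s=snap('wrist','w3.png'); np.savez('w3.npz',**s)
E
```

```text
clock: 11.7
tool_pos: [0.5814, 0.1067, 0.1575]
orientation: [180.0, -0.0, 83.5]
force: [1.4, 0.2, 0.3]
opening: 0.0612
clock: 12.12
tool_pos: [0.5799, 0.1062, 0.1858]
orientation: [-179.8, 0.1, 83.5]
force: [0.3, 0.7, 0.2]
opening: 0.087
clock: 12.28
tool_pos: [0.5834, 0.1073, 0.2124]
orientation: [179.6, -0.1, 83.5]
force: [0.7, 0.7, 0.7]
opening: 0.0875
t 12.28 pos [0.5834 0.1073 0.2124] rpy [ 1.7965e+02 -1.4000e-01  8.3530e+01] F [0.66 0.74 0.71] op 0.0875
shift [-0.0039 -0.0125  0.1119] turn [ 0.001  -0.0004 -0.0005]
```

View pics/w3.png

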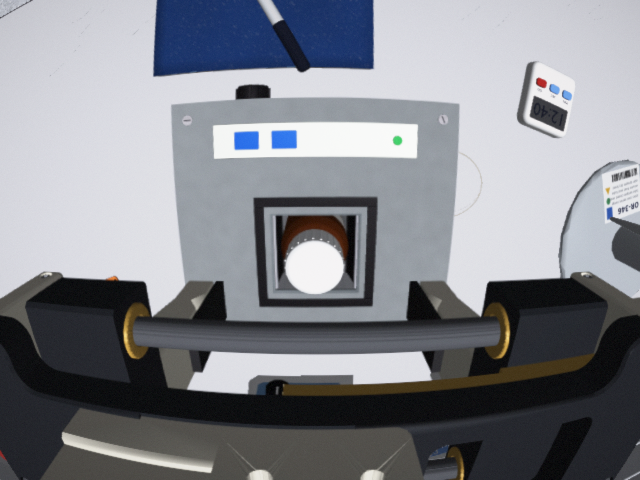

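The bottle stands in the port held by the clip, cap at (315,262), both flaps open beside it.

```bash
M="python3 -m handwheel"
$M '[[[-0.004,-0.006,0],[0,0,0]],[[-0.004,-0.006,0],[0,0,0]],[[-0.004,-0.006,0],[0,0,0]],[[-0.004,-0.006,0],[0,0,0]],[[-0.004,-0.006,0],[0,0,0]]]' 1 >/dev/null
$M '[[[0,0,0],[0,0,0]],[[0,0,0],[0,0,0]],[[0,0,0],[0,0,0]],[[0,0,0],[0,0,0]],[[0,0,0],[0,0,0]]]' >/dev/null
$M '[[[0,0,0],[0,0,0]],[[0,0,0],[0,0,0]],[[0,0,0],[0,0,0]],[[0,0,0],[0,0,0]],[[0,0,0],[0,0,0]]]' 
$M '[[[0,0,0],[0,0,0]],[[0,0,0],[0,0,0]],[[0,0,0],[0,0,0]],[[0,0,0],[0,0,0]],[[0,0,0],[0,0,0]]]'
python3 go.py 0.581 0.1068 0.182 83.7
python3 - <<'E'
from h import *
s=dict(np.load('w3.npz')); g=s['color'].astype(int); m=((g.min(2)>215)).astype(np.uint8); m[:, :282]=0;m[:,348:]=0;m[:225]=0;m[298:]=0
c=max(cv2.findContours(m,cv2.RETR_EXTERNAL,cv2.CHAIN_APPROX_NONE)[0],key=cv2.contourArea)
w=np.array([fray(s,*p[0],.162)[:2] for p in c],np.float32)
print(cv2.minEnclosingCircle(w),np.median(s['z_map'][m>0]))
K,R,t=cam(s);print((R.T@(np.array([0,0,np.median(s['z_map'][m>0])])-t)))
E
```

```text
clock: 13.58
tool_pos: [0.58, 0.106, 0.2074]
orientation: [180.0, -0.0, 83.5]
force: [-0.4, 0.3, 0.7]
opening: 0.0005
clock: 14.0
tool_pos: [0.58, 0.106, 0.2074]
orientation: [-180.0, 0.0, 83.5]
force: [-0.3, -0.4, -0.7]
opening: 0.0003
t 14.0 pos [0.58   0.106  0.2074] rpy [-180.      0.     83.48] F [-0.25 -0.43 -0.7 ] op 0.0003
shift [0.0044 0.0046 0.1268] turn [-0.      0.     -0.0006]
((0.5816390514373779, 0.10663243383169174), 0.01605561189353466) 0.20740908
[0.56667801 0.10936209 0.15719552]
```

```bash
M="python3 -m handwheel"; C="python3 chk.py 8 6"
$M '[[[0.004,0.006,0.05],[0,0,0]],[[0.004,0.006,0.1],[0,0,0]],[[0.004,0.006,0.127],[0,0,0]],[[0.004,0.006,0.127],[0,0,0]],[[0.004,0.006,0.127],[0,0,0]]]' && $C &&
$M '[[[0,0,0.007],[0,0,0]],[[0,0,0.014],[0,0,0]]]' >/dev/null && $C &&
$M '[[[0,0,0.007],[0,0,0]],[[0,0,0.014],[0,0,0]]]' >/dev/null && $C &&
$M '[[[0,0,0.007],[0,0,0]],[[0,0,0.014],[0,0,0]]]' >/dev/null && $C &&
$M '[[[0,0,0.007],[0,0,0]],[[0,0,0.014],[0,0,0]]]' >/dev/null && $C &&
$M '[[[0,0,0.007],[0,0,0]],[[0,0,0.014],[0,0,0]]]' >/dev/null && $C &&
$M '[[[0,0,0.007],[0,0,0]],[[0,0,0.014],[0,0,0]]]' >/dev/null && $C
python3 go.py 0.581 0.1068 0.126 83.7
```

```text
clock: 14.42
tool_pos: [0.5809, 0.1065, 0.1811]
orientation: [-179.9, 0.1, 83.5]
force: [-0.5, -0.4, 0.1]
opening: 0.0005
   z 181.1 F [-0.5 -0.4  0.1]
   z 179.4 F [-0.8  0.9  0.3]
   z 176.5 F [-0.3 -0.7  0.6]
   z 174.0 F [-1.6  0.6  6.6]
   z 170.8 F [-1.1  0.3  3.8]
   z 167.9 F [0.2 0.  2.8]
   z 165.0 F [-0.5  0.5  2.7]
t 15.42 pos [0.5813 0.1067 0.165 ] rpy [180.    -0.    83.48] F [-0.46  0.52  2.69] op 0.0007
shift [ 0.0004 -0.0014  0.1952] turn [ 0.     -0.     -0.0006]
```

```bash
M="python3 -m handwheel"; C="python3 chk.py 8 6"
$M '[[[0,0,0.007],[0,0,0]],[[0,0,0.014],[0,0,0]],[[0,0,0.021],[0,0,0]],[[0,0,0.028],[0,0,0]],[[0,0,0.035],[0,0,0]]]' >/dev/null && $C &&
$M '[[[0,0,0.007],[0,0,0]],[[0,0,0.014],[0,0,0]],[[0,0,0.021],[0,0,0]],[[0,0,0.028],[0,0,0]],[[0,0,0.035],[0,0,0]]]' >/dev/null && $C &&
$M '[[[0,0,0.007],[0,0,0]],[[0,0,0.014],[0,0,0]],[[0,0,0.021],[0,0,0]],[[0,0,0.028],[0,0,0]],[[0,0,0.035],[0,0,0]]]' >/dev/null && $C &&
$M '[[[0,0,0.007],[0,0,0]],[[0,0,0.014],[0,0,0]],[[0,0,0.021],[0,0,0]],[[0,0,0.028],[0,0,0]],[[0,0,0.035],[0,0,0]]]' >/dev/null && $C &&
$M '[[[0,0,0.007],[0,0,0]],[[0,0,0.014],[0,0,0]],[[0,0,0.021],[0,0,0]],[[0,0,0.028],[0,0,0]],[[0,0,0.035],[0,0,0]]]' >/dev/null && $C
python3 go.py 0.581 0.1068 0.126 83.7
```

```text
z 158.0 F [-0.6 -0.1  1.9]
   z 151.0 F [-0.4  0.2  2.9]
   z 143.8 F [-0.1 -0.6  0.6]
   z 137.1 F [-0.3 -0.3  2.3]
   z 130.0 F [-0.3 -0.2  2.1]
t 17.5 pos [0.5813 0.1067 0.13  ] rpy [180.    -0.    83.49] F [-0.3  -0.16  2.08] op 0.0004
shift [ 0.0002 -0.0015  0.0202] turn [ 0.     -0.     -0.0006]
```

```bash
M="python3 -m handwheel"; C="python3 chk.py 5 6"
$M '[[[0,0,0.004],[0,0,0]],[[0,0,0.008],[0,0,0]],[[0,0,0.011],[0,0,0]],[[0,0,0.013],[0,0,0]]]' >/dev/null && $C &&
$M '[[[0,0,0.002],[0,0,0]],[[0,0,0.004],[0,0,0]]]' >/dev/null && $C &&
$M '[[[0,0,0.002],[0,0,0]],[[0,0,0.004],[0,0,0]]]' >/dev/null && $C &&
$M '[[[0,0,0.002],[0,0,0]],[[0,0,0.004],[0,0,0]]]' >/dev/null && $C &&
$M '[[[0,0,0.002],[0,0,0]],[[0,0,0.004],[0,0,0]]]' >/dev/null && $C &&
$M '[[[0,0,0.002],[0,0,0]],[[0,0,0.004],[0,0,0]]]' >/dev/null && $C &&
$M '[[[0,0,0.002],[0,0,0]],[[0,0,0.004],[0,0,0]]]' >/dev/null && $C &&
$M '[[[0,0,0.002],[0,0,0]],[[0,0,0.004],[0,0,0]]]' >/dev/null && $C &&
$M '[[[0,0,0.002],[0,0,0]],[[0,0,0.004],[0,0,0]]]' >/dev/null && $C &&
$M '[[[0,0,0.002],[0,0,0]],[[0,0,0.004],[0,0,0]]]' >/dev/null && $C &&
$M '[[[0,0,0.002],[0,0,0]],[[0,0,0.004],[0,0,0]]]' >/dev/null && $C &&
$M '[[[0,0,0.002],[0,0,0]],[[0,0,0.004],[0,0,0]]]' >/dev/null && $C
python3 go.py 0.581 0.1068 0.110 83.7
```

```text
z 127.5 F [0.4 0.9 2. ]
   z 126.8 F [-0.9 -0.2  1.7]
   z 126.0 F [-0.3  0.7  2.4]
   z 125.4 F [-1.5 -0.4  3.8]
   z 124.5 F [-0.5 -0.1  3.4]
   z 123.5 F [ 0.5 -0.3  2.1]
   z 122.7 F [ 0.5 -0.5  2.8]
   z 121.9 F [ 0.7 -0.8  2.2]
   z 121.2 F [-0.3 -0.2  1.9]
   z 120.3 F [ 0.9 -1.1  2. ]
   z 119.5 F [-0.2 -0.1  3.8]
   z 118.7 F [ 0.2 -1.3  2.3]
t 19.67 pos [0.5812 0.1067 0.1187] rpy [-180.     -0.     83.48] F [ 0.21 -1.26  2.29] op 0.0006
shift [ 0.0002 -0.0013  0.0435] turn [-0.     -0.     -0.0006]
```

```bash
M="python3 -m handwheel"; C="python3 chk.py 5.5 6"
$M '[[[0,0,0.002],[0,0,0]],[[0,0,0.004],[0,0,0]]]' >/dev/null && $C &&
$M '[[[0,0,0.002],[0,0,0]],[[0,0,0.004],[0,0,0]]]' >/dev/null && $C &&
$M '[[[0,0,0.002],[0,0,0]],[[0,0,0.004],[0,0,0]]]' >/dev/null && $C &&
$M '[[[0,0,0.002],[0,0,0]],[[0,0,0.004],[0,0,0]]]' >/dev/null && $C &&
$M '[[[0,0,0.002],[0,0,0]],[[0,0,0.004],[0,0,0]]]' >/dev/null && $C &&
$M '[[[0,0,0.002],[0,0,0]],[[0,0,0.004],[0,0,0]]]' >/dev/null && $C &&
$M '[[[0,0,0.002],[0,0,0]],[[0,0,0.004],[0,0,0]]]' >/dev/null && $C &&
$M '[[[0,0,0.002],[0,0,0]],[[0,0,0.004],[0,0,0]]]' >/dev/null && $C &&
$M '[[[0,0,0.002],[0,0,0]],[[0,0,0.004],[0,0,0]]]' >/dev/null && $C &&
$M '[[[0,0,0.002],[0,0,0]],[[0,0,0.004],[0,0,0]]]' >/dev/null && $C &&
$M '[[[0,0,0.002],[0,0,0]],[[0,0,0.004],[0,0,0]]]' >/dev/null && $C &&
$M '[[[0,0,0.002],[0,0,0]],[[0,0,0.004],[0,0,0]]]' >/dev/null && $C
python3 go.py 0.581 0.1068 0.110 83.7
```

```text
z 117.9 F [ 0.7 -1.2  2.8]
   z 117.1 F [-0.  -0.3  3.7]
   z 116.3 F [-0.3 -0.1  3. ]
   z 115.5 F [ 0.3 -0.8  2.5]
   z 114.7 F [ 0.9 -0.6  2.4]
   z 113.9 F [-0.2  0.1  2.9]
   z 113.1 F [ 0.6 -0.6  3.4]
   z 112.3 F [-0.5  0.4  2. ]
   z 111.5 F [ 0.9 -0.7  2.4]
   z 110.7 F [-0.3  0.3  2. ]
   z 109.9 F [ 0.4 -0.   1.7]
   z 109.1 F [-0.3  0.5  1.2]
t 21.67 pos [0.5812 0.1067 0.1091] rpy [-180.      0.     83.48] F [-0.31  0.45  1.17] op 0.0008
shift [ 0.0003 -0.0012 -0.0045] turn [-0.      0.     -0.0006]
```

```bash
M="python3 -m handwheel"; C="python3 chk.py 5.5 6"
$M '[[[0,0,0.001],[0,0,0]],[[0,0,0.002],[0,0,0]]]' >/dev/null && $C &&
$M '[[[0,0,0.001],[0,0,0]],[[0,0,0.002],[0,0,0]]]' >/dev/null && $C &&
$M '[[[0,0,0.001],[0,0,0]],[[0,0,0.002],[0,0,0]]]' >/dev/null && $C &&
$M '[[[0,0,0.001],[0,0,0]],[[0,0,0.002],[0,0,0]]]' >/dev/null && $C &&
$M '[[[0,0,0.001],[0,0,0]],[[0,0,0.002],[0,0,0]]]' >/dev/null && $C &&
$M '[[[0,0,0.001],[0,0,0]],[[0,0,0.002],[0,0,0]]]' >/dev/null && $C &&
$M '[[[0,0,0.001],[0,0,0]],[[0,0,0.002],[0,0,0]]]' >/dev/null && $C
python3 go.py 0.581 0.1068 0.110 83.7
```

```text
z 108.7 F [-0.1 -0.4  3.4]
   z 108.4 F [0.2 1.1 3.9]
   z 108.2 F [-1.8 -0.3  6.1]
t 22.17 pos [0.5813 0.1067 0.1082] rpy [179.99  -0.    83.49] F [-1.78 -0.33  6.1 ] op 0.0003
shift [ 0.0002 -0.0014 -0.0092] turn [ 0.     -0.     -0.0006]
```

```bash
M="python3 -m handwheel"; C="python3 chk.py 9 6"
$M '[[[0,0,0],[0,0,0]],[[0,0,0],[0,0,0]]]' >/dev/null && $C &&
$M '[[[0,0,0],[0,0,0]]]' >/dev/null && $C &&
$M '[[[0,0,0.001],[0,0,0]],[[0,0,0.001],[0,0,0]]]' >/dev/null && $C &&
$M '[[[0,0,0],[0,0,0]]]' >/dev/null && $C &&
$M '[[[0,0,0.001],[0,0,0]],[[0,0,0.001],[0,0,0]]]' >/dev/null && $C &&
$M '[[[0,0,0],[0,0,0]]]' >/dev/null && $C 
python3 go.py 0.581 0.1068 0.110 83.7
```

```text
z 108.1 F [-0.3  0.1  5.5]
   z 108.1 F [-0.8 -0.1  5.2]
   z 108.0 F [-0.9  0.4  5.3]
   z 108.0 F [-1.2  0.3  5.1]
   z 107.9 F [-1.2 -0.7  6.5]
   z 107.9 F [-0.8 -0.3  5.1]
t 22.92 pos [0.5813 0.1067 0.1079] rpy [ 1.7999e+02 -1.0000e-02  8.3490e+01] F [-0.78 -0.32  5.05] op 0.0006
shift [ 0.0001 -0.0016 -0.0106] turn [ 0.     -0.     -0.0006]
```

```bash
M="python3 -m handwheel"; C="python3 chk.py 9 6"
$M '[[[0,0,0.001],[0,0,0]],[[0,0,0.001],[0,0,0]]]' >/dev/null && $C &&
$M '[[[0,0,0.001],[0,0,0]],[[0,0,0.001],[0,0,0]]]' >/dev/null && $C &&
$M '[[[0,0,0.001],[0,0,0]],[[0,0,0.001],[0,0,0]]]' >/dev/null && $C &&
$M '[[[0,0,0.001],[0,0,0]],[[0,0,0.001],[0,0,0]]]' >/dev/null && $C &&
$M '[[[0,0,0.001],[0,0,0]],[[0,0,0.001],[0,0,0]]]' >/dev/null && $C &&
$M '[[[0,0,0],[0,0,0]]]' >/dev/null && $C 
python3 go.py 0.581 0.1068 0.110 83.7
```

```text
z 107.8 F [-2.2  0.4  7.8]
   z 107.7 F [-1.8  0.3  8.5]
   z 107.6 F [-1.5  0.7  7.9]
   z 107.5 F [-2.7  0.9  9.3]
t 23.58 pos [0.5814 0.1068 0.1075] rpy [ 1.7996e+02 -1.0000e-02  8.3500e+01] F [-2.71  0.93  9.26] op 0.0004
shift [-0.0001 -0.002  -0.0124] turn [ 0.0001 -0.     -0.0006]
```

```bash
M="python3 -m handwheel"; C="python3 chk.py 10.6 6"
$M '[[[0,0,0],[0,0,0]],[[0,0,0],[0,0,0]]]' >/dev/null && $C &&
$M '[[[0,0,0.001],[0,0,0]],[[0,0,0.001],[0,0,0]]]' >/dev/null && $C &&
$M '[[[0,0,0],[0,0,0]],[[0,0,0],[0,0,0]]]' >/dev/null && $C
$M '[[[0,0,0],[0,0,0]],[[0,0,0],[0,0,0]]]' >/dev/null && $C
$M '[[[0,0,0],[0,0,0]],[[0,0,0],[0,0,0]]]' >/dev/null && $C
```

```text
z 107.5 F [-2.5 -0.6  9.4]
   z 107.4 F [-3.5 -0.5 10.4]
   z 107.4 F [-2.  -0.4  9.8]
   z 107.4 F [-2.4  0.8  9.5]
   z 107.4 F [-2.2 -0.9 10.7]
```

Pressing has settled at about 10 N on a stiff stop. Next I withdraw.

```bash
M="python3 -m handwheel"
$M '[[[0,0,-0.02],[0,0,0]],[[0,0,-0.06],[0,0,0]],[[0,0,-0.12],[0,0,0]],[[0,0,-0.18],[0,0,0]],[[0,0,-0.25],[0,0,0]]]'
$M '[[[0,0,-0.1],[0,0,0]],[[0,0,-0.25],[0,0,0]],[[0,0,-0.4],[0,0,0]],[[0,0,-0.5],[0,0,0]],[[0,0,-0.5],[0,0,0]]]'
$M '[[[0,0,0],[0,0,0]],[[0,0,0],[0,0,0]],[[0,0,0],[0,0,0]],[[0,0,0],[0,0,0]],[[0,0,0],[0,0,0]]]'
python3 - <<'E'
from h import *
print(get_obs()['force'])
s=snap('wrist'); t=snap('top'); np.savez('t2.npz',**t)
a=cv2.resize(s['color'][130:350,180:470],None,fx=2,fy=2,interpolation=2)
b=dict(np.load('t1.npz'))
d=cv2.absdiff(t['color'],b['color']).max(2)
for n,(x0,x1,y0,y1) in dict(rack=(383,445,178,225),timer=(138,182,270,318),dropper=(458,485,200,224)).items(): print(n,d[y0:y1,x0:x1].max(),d[y0:y1,x0:x1].mean())
cv2.imwrite('pics/w4.png',a[...,::-1])
E
```

```text
clock: 24.83
tool_pos: [0.5808, 0.1065, 0.1567]
orientation: [-179.9, 0.0, 83.5]
force: [-0.6, 1.0, -0.3]
opening: 0.0007
clock: 25.25
tool_pos: [0.5832, 0.1071, 0.262]
orientation: [179.6, -0.2, 83.5]
force: [0.3, 0.1, 1.2]
opening: 0.0001
clock: 25.67
tool_pos: [0.5809, 0.1066, 0.2556]
orientation: [-179.9, 0.1, 83.5]
force: [-0.0, 0.2, -0.8]
opening: 0.0002
[-0.0012681   0.20446712 -0.78033782]
rack 32 26.24468085106383
timer 138 73.42092803030303
dropper 30 23.695987654320987
```

View pics/w4.png

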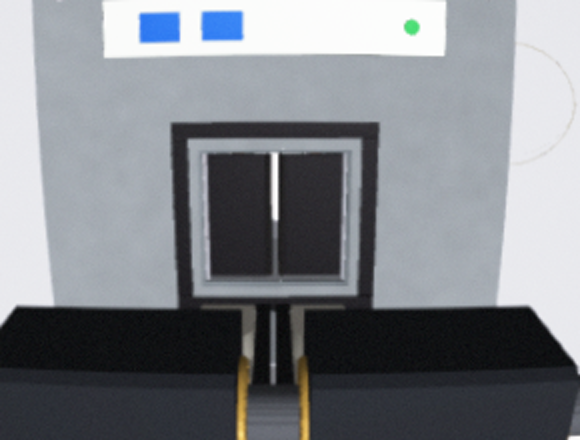

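Both flaps are closed level with the slit between them. The timer difference needs a check: it could be the arm blocking the top camera's view.

Run:
```python
from h import *
a=dict(np.load('t1.npz'))['color'];b=dict(np.load('t2.npz'))['color']
cv2.imwrite('pics/cmp.png',np.hstack([a[150:400,100:480],b[150:400,100:480]])[...,::-1])
```

```text
(no output)
```

View pics/cmp.png

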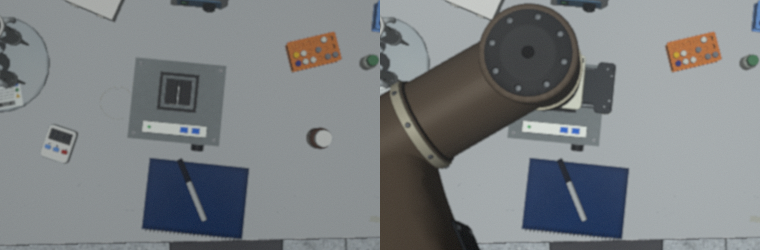

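The arm simply blocks the timer from the top camera, so I check it in the scene view and then hand in.

Run:
```python
from h import *
a=dict(np.load('s1.npz'))['color']; b=snap('scene')['color']
w=snap('wrist'); g=w['color'].astype(int)
def c(i):
    i=i[235:265,165:212].astype(int); m=i.min(2)>i.min(2).max()-40; return np.argwhere(m).mean(0).round(1),m.sum()
print(c(a),c(b))
m=((g[...,0]-g[...,1:].max(2))>70)&(np.indices(g.shape[:2])[1]>400)&(np.indices(g.shape[:2])[0]<250)
u=np.argwhere(m).mean(0); print('red button wrist',u,fray(w,u[1],u[0],.018))
w=dict(np.load('w2.npz')); g=w['color'].astype(int);m=((g[...,0]-g[...,1:].max(2))>70)&(np.indices(g.shape[:2])[1]>400)&(np.indices(g.shape[:2])[0]<250)
u=np.argwhere(m).mean(0); print('before',u,fray(w,u[1],u[0],.018))
close_job()
```

```text
(array([13.8, 22. ]), np.int64(985)) (array([13.7, 21.9]), np.int64(958))
red button wrist [ 88.92727273 521.36363636] [0.46881215 0.35068302 0.018     ]
before [ 88.47368421 522.07017544] [0.46881923 0.35079451 0.018     ]
the job is handed in; nothing more can be done
```

The brown bottle is in the cooler, pressed home on the cold plate, and both flaps have closed over it. I handed the job in at about 26 s of the 64 s allowed.

- **Insertion:** I centred the bottle with one light pinch on its body, then gripped it by the cap. It went upright through both flaps at up to about 6 N, and the spring clip held it when I let go.
- **Pressing:** With closed fingers the drag was about 2–3 N. A stiff stop came with the cap about 46 mm below the cooler's top. I raised the force to about 10 N and held it there. Readings were 9.5–10.7 N, and the highest force read was 10.7 N; force was only read at the end of each short move.
- **Flaps:** The last wrist picture shows both flaps closed and level, with nothing touching the robot.
- **Other objects:** The rack and dropper look unmoved in the top view: the comparison showed only a brightness change. The arm hid the timer from the top camera, so that comparison failed for it. The wrist view puts its red button within 0.2 mm of where it was before I lowered the bottle into the port, and I touched nothing near it.

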